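# Press a freshly glued printing block in a twin-screw bench press

## Task

A printing block that has just been glued lies on the bed of the small twin-screw press. Slide it back under the raised platen until it sits square against the stop bar, then screw the platen down onto it with the two knobs, a little on one side and then a little on the other so that the platen never leans more than about 1.5 degrees, until both ends bear on the block with the same firm pressure, without overtightening either knob. Leave the other things on the table where they stand.

Things in the scene. Friction and masses are not known exactly. Their poses are not given: they have to be found in the camera images.
- press: The press, fixed to the table: grey base plate with a flat bed 30 mm above the table, from x = -128 to +78 mm and 320 mm wide; two 16 mm columns at y = +-135 mm; a crossbeam over them, 42 mm wide, 312 mm long, top at 149 mm. Origin on the table midway between the columns; +x to its back (away from the robot), +y to its left end. The knobs stand at x = 0, y = +-90 mm.
- stop_face (a point): Middle of the front face of the steel stop bar across the back of the bed: 60 mm behind the press origin, 35 mm above the table. The bar is 240 mm long and 11 mm high. Axes as the press: x to the back, y to the left.
- block_mid (a point): Centre of the glued printing block: a loose slab 145 (x) by 220 (y) by 18 mm, about 0.6 kg, plywood with a dark top layer; axes along its sides. It lies on the bed 25 to 45 mm short of the stop bar, 60 to 80 mm of it in front of the platen. Seated, its back edge touches the bar all along, this point is 72.5 mm in front of stop_face and 30 mm still stick out in front of the platen.
- platen: The moving platen: aluminium plate 110 (x) by 235 mm (y) sliding on the columns, hung from the two screws. Origin midway between the columns at the level of the soles' undersides, 53 to 55 mm above the table at the start, one end lower than the other. When it leans 1.7 degrees (one end 5.4 mm ahead) it binds on the columns and the leading knob goes stiff in mid air.
- sole_left (a point): Wooden sole under the left (+y) end of the platen, below the left knob, 100 x 85 x 8 mm; this point is the centre of its underside, 66.5 mm from the platen's middle. The screw acts on it through a stiff disc spring: once it bears on the block, each further 0.1 rad of the knob adds about 33 N of pressure and 0.1 N m of turning torque.
- sole_right (a point): The same under the right (-y) end, below the right knob. Firm pressure is 30 to 110 N under each sole: the knob then takes 0.5 to 0.75 N m to turn on, best 0.6. Above 150 N (0.88 N m) it is overtightened. These are torques of turning on; at rest, friction lets a knob hold any torque within 0.4 N m of its load. Tightening the second side may add some 25 N under the first.
- grip_left (a point): The left (+y) knob of the press: fluted, black, 44 mm across, 30 mm high; this point is on its upright axis at mid-height. Under it a 22 mm collar, 12 mm high, and the crossbeam (31 mm below this point). Clockwise seen from above lowers that end of the platen 20 mm per full turn; the knob keeps its height. Turning freely takes 0.4 N m; it stays where it is left and starts at its upper end stop.
- grip_right (a point): The right (-y) knob of the press: fluted, black, 44 mm across, 30 mm high; this point is on its upright axis at mid-height. Under it a 22 mm collar, 12 mm high, and the crossbeam (31 mm below this point). Clockwise seen from above lowers that end of the platen 20 mm per full turn; the knob keeps its height. Turning freely takes 0.4 N m; it stays where it is left and starts at its upper end stop.
- bottle_violet: Bystander: a squeeze bottle of violet paint, 65 x 65 x 154 mm; origin at the centre of its underside. Leave it where it stands.
- fixative_can: Bystander: a spray can, 66 x 66 x 224 mm; origin at the centre of its underside. Leave it where it stands.
- tape_1: Bystander: a roll of masking tape, 94 mm across, 25 mm high; origin at the centre of its underside. Leave it where it stands.
- trigger_sprayer: Bystander: a trigger sprayer, 86 x 97 x 211 mm; origin at the centre of its underside. Leave it where it stands.
- ink_dropper: Bystander: a small ink dropper bottle, 25 x 26 x 80 mm; origin at the centre of its underside. Leave it where it stands.

How it is judged:
By the outcome, as a careful person would: the job done as asked, in the order asked, and still so for the second after the job is handed in, with the robot touching nothing.
It also fails if it takes over 72 s, if anything falls off the work surface, if the arm or the gripper's body presses on something with over 40 N, if the wrist force passes 120 N, or if a joint passes its speed limit or range.

## Robot

A 7-joint arm with a two-finger parallel gripper is mounted at the origin on the work surface; the furniture and walls round the work are solid. World frame = base frame: x ahead of the robot, y to its left, z up, the work surface at z = 0. Lengths are in m, angles in rad, forces in N, time in s.
With the tool pointing down it reaches from about 0.425 to 0.875 m from the base axis. Payload 4.7 kg.
Tool frame: the origin (TCP) lies midway between the tips of the shut fingers; the grasp point (between the pads) lies 19 mm behind it (ctrl.grip_point_offset is the distance from the TCP to the grasp point, in m); z points along the fingers, y is the line along which they close (so a half turn about z gives the same grasp; the last joint's range is limited). The gripper opens to 87 mm and grips with 3 to 60 N. Pads are 19 mm wide; open, the fingers measure 117 mm over their backs; the gripper's body (75 mm by 190 mm) begins 51 mm behind the grasp point.
Start: joints at [-1.308, 0.321, -0.07, 1.45, 0.023, 1.371, -0.057], TCP at [0.16, 0.63, 0.223] pointing down, gripper open.
Joint ranges: [-2.86, 2.86], [-0.3, 2.09], [-1.38, 1.24], [0.06, 2.45], [-1.56, 4.7], [0.09, 2.05], [-2.69, 2.69]. Speed limits (rad/s): [2.57, 2.57, 3.14, 3.14, 3.14, 3.14, 3.14].

## Interface

Orientations are given as a rotation vector (axis times angle).
In Python, from bench import ctrl gives the robot as it stands. The module is installed in compiled form; this text tells all that it offers.
- The arm moves only by the shell command python3 -m handwheel 'ROWS' [OPENING] [FORCE]. ROWS is JSON, a list of rows, each an object of numbers: "x", "y", "z": the shift along the tool's x, y, z in m; "wx", "wy", "wz": the turn, a rotation vector about the tool's x, y, z in degrees. A call has 1 to 10 rows; each row is the pose to reach, as a shift and turn from the pose commanded when the call began, along the tool's axes at that moment; what a row does not reach only later rows make up. A row lasts 1/12 s, in which the tool goes at most 41.7 mm and 7.16 degrees, less where a joint would pass 70% of its speed; a pose out of reach is approached as far as the arm can. A call with a gripper value outside its range is refused whole. OPENING is the finger opening in m, from 0 to 0.087, set as the call begins (- or left out, the last holds). The fingers move at their own pace and stop on an object; FORCE is the grip in N (left out, the last holds). Time passes only in rows, so rows that repeat a pose let the fingers close. It gives the time, the measured TCP pose, the force, the opening and the grip force at its end, in the units of the state.
- ctrl.get_state(): the state, without advancing time (a new reading comes with each control period).
- ctrl.get_image(name): name is "scene" or "side" or "wrist"; returns a dict with "image" (480x640x3 uint8, red, green, blue), "K" (3x3 intrinsics, pixels), "k1" (the pictures are not rectified: a ray, as slopes to the right and down, at radius r is drawn at 1 + k1 r^2 times it, then the intrinsics apply), "world_to_cam" (4x4, takes a point from world to camera coordinates); the wrist camera has in their place "hand_eye" (4x4, takes a point from camera to tool coordinates, whose origin is the TCP and whose axes are the flange's). Camera axes: x right, y down, z forward; pixel columns grow to the right and rows downward; lengths in m; the calibration is good to about 2 mm. A picture is of the moment at which its call begins: read the wrist's pose just before it. There is no depth.
- ctrl.close_job(): hands the job in; it is judged then, once.
The state is a dict: "time": time; "joint_positions": joint angles; "qd": joint speeds; "joint_torque": joint torques, N m; "position": TCP position; "tool_rot": TCP orientation; "ft_force": force on the tool from outside, world axes, zero at the start; "torque": the same for the moment, N m; "grip_width": opening from 0.0 (shut) to 1.0 (fully open); "grip_force": force on a finger pad.
Only numpy, scipy, OpenCV 4.12 (cv2) and the standard library are available. Lean on these libraries where they do the work, as an engineer would, in place of code of your own. Each camera call takes 0.05 s, during which the arm holds its last target. There are 200 camera calls.

## Working session

There is one attempt and no reset: what is moved stays moved. The work goes in short steps, Python scripts to look and compute and a shell command to move; the robot and the scene stay as the last step left them, time stands still between calls to the robot, and variables do not carry over. Pictures are saved under pics/ and viewed, at most 10 in all, crops included, and the job is handed in when it is done.

```bash
mkdir -p pics; python3 - <<'E'
from bench import ctrl
import cv2,numpy as np
s=ctrl.get_state();print(s)
for n in("scene","side","wrist"):
    d=ctrl.get_image(n);cv2.imwrite(f"pics/{n}0.png",d["image"][:,:,::-1])
    print(n,{k:np.round(v,4).tolist() for k,v in d.items() if k!="image"})
E
```

```text
{'time': 0.0, 'joint_positions': array([-1.30790125,  0.32181604, -0.07010489,  1.45168001,  0.02258981,
        1.37079753, -0.05687226]), 'qd': array([ 0.00084421,  0.00028386, -0.00212437, -0.00132469, -0.00169827,
        0.00028956, -0.00167497]), 'joint_torque': array([ 4.14947754e-04, -4.91282988e+01, -4.03995272e-01, -3.12522161e+01,
       -6.41465862e-02,  4.35140566e-02,  1.51368263e-04]), 'position': array([0.15994918, 0.62943747, 0.22146367]), 'tool_rot': array([-3.89662092e-01, -3.11717552e+00,  2.99588200e-03]), 'ft_force': array([ 0.17046991, -0.50875808, -0.46702416]), 'torque': array([ 0.00045963, -0.03334817,  0.00565302]), 'grip_force': 0.0, 'grip_width': 0.997242410753223}
scene {'K': [[532.3352, 0.0, 313.3115], [0.0, 532.3352, 254.6938], [0.0, 0.0, 1.0]], 'k1': -0.0657, 'world_to_cam': [[0.7747, -0.6322, -0.0116, -0.4101], [-0.4244, -0.5063, -0.7507, 0.3332], [0.4687, 0.5865, -0.6605, 0.9378], [0.0, 0.0, 0.0, 1.0]]}
side {'K': [[520.8889, 0.0, 318.9012], [0.0, 520.8889, 234.315], [0.0, 0.0, 1.0]], 'k1': -0.1179, 'world_to_cam': [[0.9983, -0.0547, -0.0211, -0.5338], [-0.0523, -0.6682, -0.7422, 0.1298], [0.0265, 0.742, -0.6699, 1.5184], [0.0, 0.0, 0.0, 1.0]]}
wrist {'K': [[402.4901, 0.0, 318.4256], [0.0, 402.4901, 242.3084], [0.0, 0.0, 1.0]], 'k1': -0.0132, 'hand_eye': [[-0.0003, -0.9626, -0.2709, 0.0747], [1.0, -0.0004, 0.0003, -0.0008], [-0.0004, -0.2709, 0.9626, -0.1614], [0.0, 0.0, 0.0, 1.0]]}
```

View pics/scene0.png

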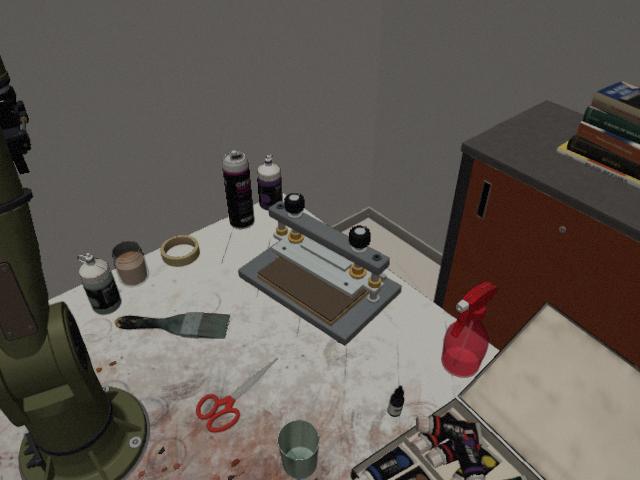

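View pics/side0.png

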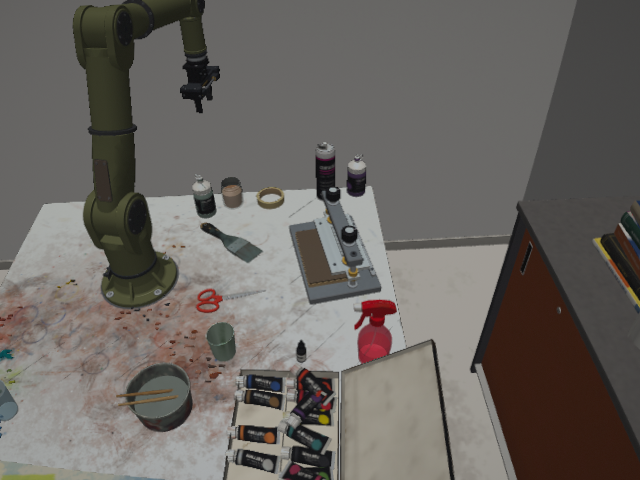

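The scene view shows the press at about (320,270), its knobs at (294,202) left and (360,237) right, and the block in front of the platen. The side view has the knobs at (333,194) and (349,234). I'll crop these for detail.

```bash
cat > h.py <<'E'
import numpy as np,cv2
from scipy.spatial.transform import Rotation as R
def ray(cal,uv,T=None):
    """origin, dir in world; T = cam_to_world"""
    K=np.array(cal["K"]);k=float(cal["k1"])
    p=cv2.undistortPoints(np.array([[uv]],float),K,np.array([k,0,0,0,0]))[0,0]
    if T is None: T=np.linalg.inv(cal["world_to_cam"])
    d=T[:3,:3]@np.array([p[0],p[1],1]);return T[:3,3],d/np.linalg.norm(d)
def plane(cal,uv,z,T=None):
    o,d=ray(cal,uv,T);return o+d*(z-o[2])/d[2]
def two(r1,r2):
    (o1,d1),(o2,d2)=r1,r2
    A=np.stack([d1,-d2],1);t=np.linalg.lstsq(A,o2-o1,rcond=None)[0]
    a,b=o1+d1*t[0],o2+d2*t[1];return (a+b)/2,np.linalg.norm(a-b)
def wristT(s,d):
    T=np.eye(4);T[:3,:3]=R.from_rotvec(s["tool_rot"]).as_matrix();T[:3,3]=s["position"];return T@np.array(d["hand_eye"])
def proj(cal,P,W=None):
    W=np.array(cal["world_to_cam"]) if W is None else W
    return cv2.projectPoints(np.array(P,float).reshape(-1,3),cv2.Rodrigues(W[:3,:3])[0],W[:3,3],np.array(cal["K"]),np.array([float(cal["k1"]),0,0,0,0]))[0][:,0]
E
python3 - <<'E'
from h import *
from bench import ctrl
D={n:ctrl.get_image(n) for n in("scene","side")}
g={"scene":[(294,202),(360,237)],"side":[(333,194),(349,234)]}
c={}
for n in g:
    im=D[n]["image"];m=(im.max(2)<45).astype(np.uint8)
    nl,lab,st,ce=cv2.connectedComponentsWithStats(m)
    for p in g[n]:
        l=lab[p[1]-3:p[1]+4,p[0]-3:p[0]+4];l=np.bincount(l[l>0]).argmax()
        print(n,p,st[l],ce[l].round(1)); c.setdefault(n,[]).append(st[l][:2]+st[l][2:4]/2-.5)
for i in(0,1):
    print(two(ray(D["scene"],c["scene"][i]),ray(D["side"],c["side"][i])),[plane(D[n],c[n][i],.18).round(4) for n in g])
a=D["scene"]["image"][180:350,230:410,::-1];b=D["side"]["image"][170:310,280:390,::-1]
cv2.imwrite("pics/c1.png",cv2.resize(a,None,fx=4,fy=3.5,interpolation=2) if 0 else cv2.resize(a,(635,600),interpolation=2))
cv2.imwrite("pics/c2.png",cv2.resize(b,(471,600),interpolation=2))
E
```

```text
scene (294, 202) [283 194  22  20 280] [294.  204.5]
scene (360, 237) [349 226  21  23 313] [358.9 238.4]
side (333, 194) [316 158  24  44 640] [325.9 180.4]
side (349, 234) [342 226  15  17 159] [348.7 235.7]
(array([0.56728128, 0.11591342, 0.21459163]), np.float64(0.03801173108634902)) [array([0.5795, 0.1268, 0.18  ]), array([0.575, 0.195, 0.18 ])]
(array([ 0.61631693, -0.04425047,  0.17290099]), np.float64(0.0007174096247885606)) [array([ 0.6105, -0.0499,  0.18  ]), array([ 0.6153, -0.0526,  0.18  ])]
```

View pics/c1.png

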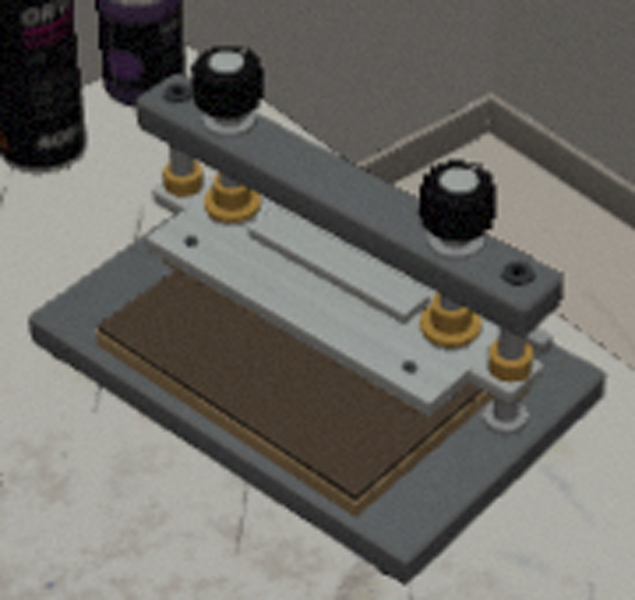

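The crop shows the bed's front corners at (33,320) and (405,568), the block's top front corners at (100,332) and (355,498), and knob tops at (228,63) and (462,180).

```bash
python3 - <<'E'
from h import *
from bench import ctrl
D=ctrl.get_image("scene")
f=635/180
for n,p,z in[("bedL",(33,322),.03),("bedR",(405,568),.03),("bedRb",(603,378),.03),("blkL",(100,332),.048),("blkR",(355,498),.048),("kL",(227,62),.195),("kR",(462,180),.195)]:
    print(n,plane(D,(p[0]/f+230-.36,p[1]/f+180-.36),z).round(4))
s=ctrl.get_state();print(R.from_rotvec(s["tool_rot"]).as_matrix().round(3))
E
```

```text
bedL [0.4449 0.1668 0.03  ]
bedR [ 0.4946 -0.1419  0.03  ]
bedRb [ 0.6922 -0.1074  0.03  ]
blkL [0.4634 0.1142 0.048 ]
blkR [ 0.4967 -0.0954  0.048 ]
kL [0.5822 0.1278 0.195 ]
kR [ 0.6136 -0.0503  0.195 ]
[[-0.969  0.246 -0.   ]
 [ 0.246  0.969 -0.001]
 [-0.    -0.001 -1.   ]]
```

```bash
cat >> h.py <<'E'
def go(s,targets):
    """targets: list of (x,y,z,yaw_of_tool_y deg); prints shift/turn in tool axes from the measured pose"""
    M=R.from_rotvec(s["tool_rot"])
    for x,y,z,a in targets:
        c,sn=np.cos(np.radians(a)),np.sin(np.radians(a))
        T=R.from_matrix(np.array([[-sn,c,0],[c,sn,0],[0,0,-1.]]))
        print("d",M.inv().apply(np.array([x,y,z])-s["position"]).round(4),"w",(M.inv()*T).as_rotvec(degrees=True).round(2))
E
python3 - <<'E'
from h import *
from bench import ctrl
D=ctrl.get_image("scene")
for n,p in[("can",(241,225)),("violet",(270,203)),("tape",(180,258)),("whitebottle",(103,308)),("sprayer",(463,370)),("ink",(395,412))]: print(n,plane(D,p,0).round(3))
go(ctrl.get_state(),[(.40,.35,.35,99),(.47,.02,.30,99.4)])
E
```

```text
can [0.562 0.342 0.   ]
violet [0.678 0.373 0.   ]
tape [0.374 0.329 0.   ]
whitebottle [0.157 0.29  0.   ]
sprayer [ 0.642 -0.331  0.   ]
ink [ 0.471 -0.311  0.   ]
d [-0.3015 -0.2123 -0.1276] w [-2.000e-02 -0.000e+00 -2.325e+01]
d [-0.4506 -0.5149 -0.0775] w [-2.000e-02 -0.000e+00 -2.365e+01]
```

```bash
python3 -m handwheel '[{"x":-0.15,"y":-0.1,"z":-0.12,"wz":-12},{"x":-0.3,"y":-0.21,"z":-0.127,"wz":-23.6},{"x":-0.3,"y":-0.21,"z":-0.127,"wz":-23.6},{"x":-0.3,"y":-0.21,"z":-0.127,"wz":-23.6},{"x":-0.3,"y":-0.21,"z":-0.127,"wz":-23.6},{"x":-0.3,"y":-0.21,"z":-0.127,"wz":-23.6},{"x":-0.3,"y":-0.21,"z":-0.127,"wz":-23.6},{"x":-0.3,"y":-0.21,"z":-0.127,"wz":-23.6},{"x":-0.45,"y":-0.515,"z":-0.1,"wz":-23.6},{"x":-0.45,"y":-0.515,"z":-0.08,"wz":-23.6}]'
python3 - <<'E'
from h import *
from bench import ctrl
go(ctrl.get_state(),[(.47,.02,.30,99.4)])
E
```

```text
d [-0.4506 -0.5149 -0.0775] w [-2.000e-02 -0.000e+00 -2.365e+01]invalid input at $[0]: expected keys x, y, z, wx, wy, wz
```

```bash
python3 -m handwheel '[{"x":-0.3,"y":-0.21,"z":-0.127,"wx":0,"wy":0,"wz":-23.6},{"x":-0.3,"y":-0.21,"z":-0.127,"wx":0,"wy":0,"wz":-23.6},{"x":-0.3,"y":-0.21,"z":-0.127,"wx":0,"wy":0,"wz":-23.6},{"x":-0.3,"y":-0.21,"z":-0.127,"wx":0,"wy":0,"wz":-23.6},{"x":-0.3,"y":-0.21,"z":-0.127,"wx":0,"wy":0,"wz":-23.6},{"x":-0.3,"y":-0.21,"z":-0.127,"wx":0,"wy":0,"wz":-23.6},{"x":-0.3,"y":-0.21,"z":-0.127,"wx":0,"wy":0,"wz":-23.6},{"x":-0.3,"y":-0.21,"z":-0.127,"wx":0,"wy":0,"wz":-23.6},{"x":-0.3,"y":-0.21,"z":-0.127,"wx":0,"wy":0,"wz":-23.6},{"x":-0.45,"y":-0.515,"z":-0.08,"wx":0,"wy":0,"wz":-23.6}]'
python3 - <<'E'
from h import *
from bench import ctrl
go(ctrl.get_state(),[(.47,.02,.30,99.4)])
E
```

```text
time: 1.18
position: [0.4041, 0.3213, 0.3436]
tool_rot: [-0.253, 3.125, 0.006]
ft_force: [1.5, -0.1, 0.6]
grip_width: 1.003
grip_force: 0.0
d [-0.0162 -0.3081  0.0426] w [ 0.2   0.37 -0.13]
```

```bash
python3 -m handwheel '[{"x":-0.016,"y":-0.308,"z":0.043,"wx":0,"wy":0,"wz":0},{"x":-0.016,"y":-0.308,"z":0.043,"wx":0,"wy":0,"wz":0},{"x":-0.016,"y":-0.308,"z":0.043,"wx":0,"wy":0,"wz":0},{"x":-0.016,"y":-0.308,"z":0.043,"wx":0,"wy":0,"wz":0},{"x":-0.016,"y":-0.308,"z":0.043,"wx":0,"wy":0,"wz":0},{"x":-0.016,"y":-0.308,"z":0.043,"wx":0,"wy":0,"wz":0},{"x":-0.016,"y":-0.308,"z":0.043,"wx":0,"wy":0,"wz":0},{"x":-0.016,"y":-0.308,"z":0.043,"wx":0,"wy":0,"wz":0},{"x":-0.016,"y":-0.308,"z":0.043,"wx":0,"wy":0,"wz":0},{"x":-0.016,"y":-0.308,"z":0.043,"wx":0,"wy":0,"wz":0}]'
python3 - <<'E'
from h import *
from bench import ctrl
s=ctrl.get_state();d=ctrl.get_image("wrist");print(s["time"],s["position"],s["tool_rot"])
cv2.imwrite("pics/w1.png",d["image"][:,:,::-1]);np.savez("w1.npz",im=d["image"],T=wristT(s,d),K=d["K"],k1=d["k1"])
E
```

```text
time: 2.02
position: [0.4661, 0.0194, 0.2974]
tool_rot: [-0.251, 3.131, 0.002]
ft_force: [1.0, -0.0, 0.2]
grip_width: 1.001
grip_force: 0.0
2.0167 [0.46608968 0.01937908 0.29735011] [-2.51150830e-01  3.13133617e+00  1.60945615e-03]
```

View pics/w1.png

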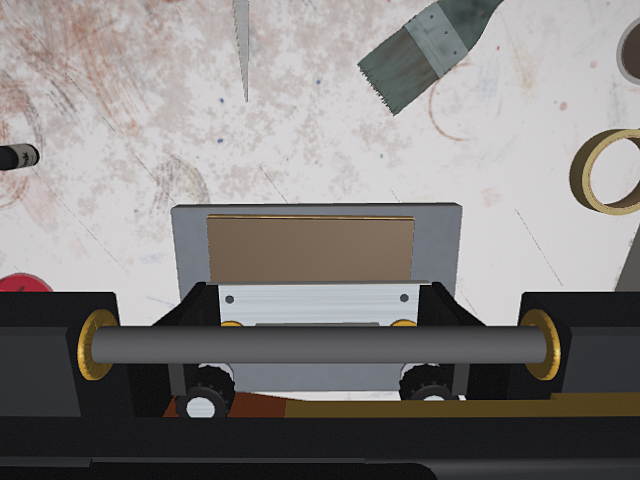

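The wrist view shows the bed's front edge from (172,207) to (461,204), and the block's top front edge from (208,218) to (413,219). The knobs are partly hidden at the bottom, at about (205,395) and (430,390).

```bash
python3 - <<'E'
from h import *
d=np.load("w1.npz");im=d["im"];T=d["T"]
hsv=cv2.cvtColor(im,cv2.COLOR_RGB2HSV)
for r in (240,): print(im[r,180:220:4].tolist(), im[r,405:465:6].tolist())
for c in(230,390): print(c,im[198:228,c].tolist())
E
```

```text
[[114, 119, 128], [116, 119, 129], [116, 120, 130], [118, 122, 131], [119, 124, 132], [116, 122, 129], [116, 121, 128], [116, 98, 82], [109, 93, 76], [110, 95, 78]] [[125, 109, 92], [128, 111, 92], [113, 117, 125], [113, 117, 124], [113, 118, 126], [111, 115, 122], [112, 117, 123], [110, 115, 122], [111, 115, 123], [152, 152, 151]]
230 [[205, 199, 199], [211, 207, 209], [214, 211, 213], [214, 213, 214], [221, 219, 220], [222, 219, 220], [30, 30, 31], [54, 54, 55], [65, 65, 65], [99, 98, 100], [122, 122, 124], [118, 122, 126], [118, 122, 129], [120, 124, 133], [119, 125, 133], [117, 122, 133], [90, 78, 60], [96, 79, 53], [145, 121, 87], [107, 89, 67], [58, 50, 43], [122, 105, 86], [114, 98, 81], [113, 96, 80], [114, 98, 81], [114, 97, 81], [113, 97, 79], [114, 97, 81], [115, 98, 82], [113, 95, 79]]
390 [[213, 210, 212], [214, 213, 214], [215, 213, 214], [222, 221, 221], [222, 220, 222], [30, 31, 30], [53, 52, 53], [65, 65, 66], [101, 100, 102], [119, 119, 121], [116, 119, 125], [116, 119, 128], [116, 120, 129], [114, 119, 125], [113, 117, 126], [115, 120, 127], [114, 120, 127], [105, 104, 104], [85, 67, 41], [118, 98, 68], [209, 176, 128], [71, 60, 49], [105, 87, 73], [133, 114, 97], [128, 111, 94], [129, 112, 94], [129, 111, 95], [128, 111, 93], [128, 111, 93], [129, 111, 94]]
```

```bash
cat > meas.py <<'E'
from h import *
def measure(f):
    d=np.load(f);im=cv2.GaussianBlur(d["im"],(3,3),0).astype(int);T=d["T"]
    rb=im[:,:,0]-im[:,:,2]
    brown=((rb>18)&(im.max(2)<230)).astype(np.uint8);brown=cv2.morphologyEx(brown,cv2.MORPH_OPEN,np.ones((5,5)))
    nl,lab,st,_=cv2.connectedComponentsWithStats(brown[:330]); l=lab[240:270,300:330];b=lab==np.bincount(l[l>0]).argmax()
    x0,y0,w,h=st[lab[260,310]][:4];print("block px",x0,y0,w,h)
    def fit(P):
        v=np.polyfit(P[:,1],P[:,0],1)
        for _ in range(3):
            r=P[:,0]-np.polyval(v,P[:,1]);k=abs(r)<max(2*np.std(r),1e-4);P=P[k];v=np.polyfit(P[:,1],P[:,0],1)
        return v,np.std(P[:,0]-np.polyval(v,P[:,1]))
    # front bottom edge
    P=[]
    for c in range(x0+12,x0+w-12,3):
        P.append(plane(d,(c,np.argmax(b[:,c])-.5),.03,T)[:2])
    v,sd=fit(np.array(P));print("block front z.03 yaw",-np.degrees(np.arctan(v[0])),"sd",sd)
    # sides at z .048
    ym=[]
    for r in range(y0+h//4,y0+h-8,4):
        cs=np.flatnonzero(b[r]);ym.append([plane(d,(cs[0]-.5,r),.048,T),plane(d,(cs[-1]+.5,r),.048,T)])
    ym=np.array(ym)
    # bed front edge
    Q=[]
    grey=(rb<-5)&(im.max(2)>95)&(im.max(2)<150)
    for c in range(x0-20,x0+w+20,3):
        col=grey[:,c];i=[r for r in range(150,y0+5) if col[r:r+3].all()]
        if i: Q.append(plane(d,(c,i[0]-1),.03,T)[:2])
    q,sq=fit(np.array(Q));print("bed front yaw",-np.degrees(np.arctan(q[0])),"sd",sq,len(Q))
    a=-np.arctan(q[0]);ex=np.array([np.cos(a),np.sin(a)]);ey=np.array([-np.sin(a),np.cos(a)])
    fb=np.array([np.polyval(q,0.03),.03]);fk=np.array([np.polyval(v,.01),.01])
    print("block front minus bed front (mm along press x):",[1000*(np.array([np.polyval(v,y),y])-fb)@ex for y in(-.08,.01,.1)])
    print("side width",1000*np.mean((ym[:,1,:2]-ym[:,0,:2])@ey),"mid y",ym[:,:,:2].mean((0,1)),"widths yaw",[-np.degrees(np.arctan(1/np.polyfit(ym[:,i,0],ym[:,i,1],1)[0])) for i in(0,1)])
    # bed y centre at rows
    for r in (225,245,265):
        cs=np.flatnonzero(grey[r,:x0-3]);c2=np.flatnonzero(grey[r,x0+w+3:470])+x0+w+3
        A,B=plane(d,(cs[0]-.5,r),.03,T),plane(d,(c2[-1]+.5,r),.03,T);print("bed L/R",A[:2],B[:2],"width",1000*(B-A)[:2]@ey)
    return
if __name__=="__main__":
    import sys;measure(sys.argv[1])
E
python3 meas.py w1.npz
```

```text
block px 207 214 207 68
block front z.03 yaw 8.482463898838079 sd 0.0003290130660275426
bed front yaw 9.492474752408613 sd 0.0002631451548599958 83
block front minus bed front (mm along press x): [np.float64(6.12010310536352), np.float64(7.724088180621747), np.float64(9.328073255879975)]
side width 216.45008344963063 mid y [0.51737241 0.01850328] widths yaw [np.float64(-81.22396466363672), np.float64(-81.37525625357209)]
bed L/R [ 0.51723965 -0.134288  ] [0.46732135 0.17609914] width 314.36952209567227
bed L/R [ 0.53974537 -0.13067486] [0.48985511 0.17966988] width 314.3230689701813
bed L/R [ 0.56271322 -0.12585479] [0.51284933 0.18446946] width 314.2985218990156
```

```bash
python3 - <<'E'
from h import *
from bench import ctrl
go(ctrl.get_state(),[(.456,.009,.12,99.5),(.456,.009,.037,99.5)])
E
```

```text
d [ 0.0119 -0.0104  0.1774] w [ 0.06  0.02 -0.15]
d [ 0.0119 -0.0105  0.2604] w [ 0.06  0.02 -0.15]
```

```bash
python3 -m handwheel '[{"x":0.012,"y":-0.01,"z":0.04,"wx":0,"wy":0,"wz":0},{"x":0.012,"y":-0.01,"z":0.08,"wx":0,"wy":0,"wz":0},{"x":0.012,"y":-0.01,"z":0.12,"wx":0,"wy":0,"wz":0},{"x":0.012,"y":-0.01,"z":0.16,"wx":0,"wy":0,"wz":0},{"x":0.012,"y":-0.01,"z":0.2,"wx":0,"wy":0,"wz":0},{"x":0.012,"y":-0.01,"z":0.23,"wx":0,"wy":0,"wz":0},{"x":0.012,"y":-0.01,"z":0.25,"wx":0,"wy":0,"wz":0},{"x":0.012,"y":-0.01,"z":0.26,"wx":0,"wy":0,"wz":0},{"x":0.012,"y":-0.01,"z":0.26,"wx":0,"wy":0,"wz":0},{"x":0.012,"y":-0.01,"z":0.26,"wx":0,"wy":0,"wz":0}]'
```

```text
time: 2.9
position: [0.4564, 0.0096, 0.0377]
tool_rot: [-0.259, 3.131, 0.0]
ft_force: [0.7, 0.2, 0.7]
grip_width: 1.003
grip_force: 0.0
```

```bash
python3 -m handwheel '[{"x":-0.005,"y":0,"z":0,"wx":0,"wy":0,"wz":0},{"x":-0.01,"y":0,"z":0,"wx":0,"wy":0,"wz":0},{"x":-0.015,"y":0,"z":0,"wx":0,"wy":0,"wz":0},{"x":-0.02,"y":0,"z":0,"wx":0,"wy":0,"wz":0},{"x":-0.025,"y":0,"z":0,"wx":0,"wy":0,"wz":0},{"x":-0.03,"y":0,"z":0,"wx":0,"wy":0,"wz":0},{"x":-0.034,"y":0,"z":0,"wx":0,"wy":0,"wz":0},{"x":-0.038,"y":0,"z":0,"wx":0,"wy":0,"wz":0},{"x":-0.04,"y":0,"z":0,"wx":0,"wy":0,"wz":0},{"x":-0.04,"y":0,"z":0,"wx":0,"wy":0,"wz":0}]'
python3 -m handwheel '[{"x":-0.002,"y":0,"z":0,"wx":0,"wy":0,"wz":0},{"x":-0.004,"y":0,"z":0,"wx":0,"wy":0,"wz":0},{"x":-0.006,"y":0,"z":0,"wx":0,"wy":0,"wz":0},{"x":-0.007,"y":0,"z":0,"wx":0,"wy":0,"wz":0}]'
```

```text
time: 3.73
position: [0.4951, 0.0149, 0.0373]
tool_rot: [0.256, -3.13, -0.0]
ft_force: [-3.6, -0.8, 2.6]
grip_width: 1.003
grip_force: 1.9
time: 4.07
position: [0.5017, 0.016, 0.0372]
tool_rot: [0.256, -3.13, -0.0]
ft_force: [-4.6, -0.7, 2.2]
grip_width: 1.005
grip_force: 2.5
```

```bash
for i in 1 2 3; do :; done; python3 -m handwheel '[{"x":-0.001,"y":0,"z":0,"wx":0,"wy":0,"wz":0},{"x":-0.002,"y":0,"z":0,"wx":0,"wy":0,"wz":0},{"x":-0.002,"y":0,"z":0,"wx":0,"wy":0,"wz":0}]' | grep -E 'pos|ft'
python3 -m handwheel '[{"x":-0.001,"y":0,"z":0,"wx":0,"wy":0,"wz":0},{"x":-0.001,"y":0,"z":0,"wx":0,"wy":0,"wz":0}]'| grep -E 'pos|ft'
python3 -m handwheel '[{"x":-0.001,"y":0,"z":0,"wx":0,"wy":0,"wz":0},{"x":-0.001,"y":0,"z":0,"wx":0,"wy":0,"wz":0}]'| grep -E 'pos|ft'
```

```text
position: [0.504, 0.0164, 0.0372]
ft_force: [-4.7, -1.4, 1.6]
position: [0.5044, 0.0165, 0.0371]
ft_force: [-6.1, -2.0, 4.2]
position: [0.5044, 0.0165, 0.0371]
ft_force: [-8.9, -1.2, 5.9]
```

```bash
python3 -m handwheel '[{"x":-0.002,"y":0,"z":0,"wx":0,"wy":0,"wz":0},{"x":-0.003,"y":0,"z":0,"wx":0,"wy":0,"wz":0},{"x":-0.004,"y":0,"z":0,"wx":0,"wy":0,"wz":0},{"x":-0.004,"y":0,"z":0,"wx":0,"wy":0,"wz":0}]' | grep -E 'pos|ft|rot'; python3 -c "
from bench import ctrl;print(ctrl.get_state()['torque'])"
```

```text
position: [0.5046, 0.0164, 0.0364]
tool_rot: [0.255, -3.119, -0.001]
ft_force: [-17.0, -3.3, 13.5]
[-0.46870237  3.75328924  0.12143347]
```

```bash
python3 -m handwheel '[{"x":0.01,"y":0,"z":0,"wx":0,"wy":0,"wz":0},{"x":0.035,"y":0,"z":0,"wx":0,"wy":0,"wz":0},{"x":0.045,"y":0,"z":-0.04,"wx":0,"wy":0,"wz":0},{"x":0.045,"y":0,"z":-0.08,"wx":0,"wy":0,"wz":0},{"x":0.045,"y":0,"z":-0.12,"wx":0,"wy":0,"wz":0},{"x":0.045,"y":0,"z":-0.16,"wx":0,"wy":0,"wz":0},{"x":0.045,"y":0,"z":-0.2,"wx":0,"wy":0,"wz":0},{"x":0.045,"y":0,"z":-0.24,"wx":0,"wy":0,"wz":0},{"x":0.045,"y":0,"z":-0.26,"wx":0,"wy":0,"wz":0},{"x":0.045,"y":0,"z":-0.26,"wx":0,"wy":0,"wz":0}]'
python3 - <<'E'
from h import *
from bench import ctrl
s=ctrl.get_state();d=ctrl.get_image("wrist");print(s["time"],s["position"],s["tool_rot"])
cv2.imwrite("pics/w2.png",d["image"][:,:,::-1]);np.savez("w2.npz",im=d["image"],T=wristT(s,d),K=d["K"],k1=d["k1"])
E
python3 meas.py w2.npz
```

```text
time: 5.82
position: [0.4698, 0.0106, 0.3035]
tool_rot: [-0.255, 3.117, 0.004]
ft_force: [2.3, 0.9, 0.3]
grip_width: 1.001
grip_force: 0.0
5.8167 [0.46981438 0.01064568 0.30348214] [-0.25473674  3.11725441  0.00433452]
block px 218 237 201 37
block front z.03 yaw 9.295070085364145 sd 8.071696133844054e-07
bed front yaw 9.310407620173237 sd 1.4192985391916441e-05 81
block front minus bed front (mm along press x): [np.float64(41.39317227471911), np.float64(41.41758496573832), np.float64(41.44199765675763)]
side width 216.08876573714326 mid y [0.52850538 0.02016343] widths yaw [np.float64(-80.63451086818914), np.float64(-82.11948464291348)]
bed L/R [ 0.52521673 -0.13320849] [0.47435028 0.17739721] width 314.74322272890015
bed L/R [ 0.5481327  -0.12941408] [0.49728591 0.18132023] width 314.8669516130749
bed L/R [ 0.57173755 -0.12551593] [0.52090759 0.18537183] width 315.0156499172742
```

View pics/w2.png

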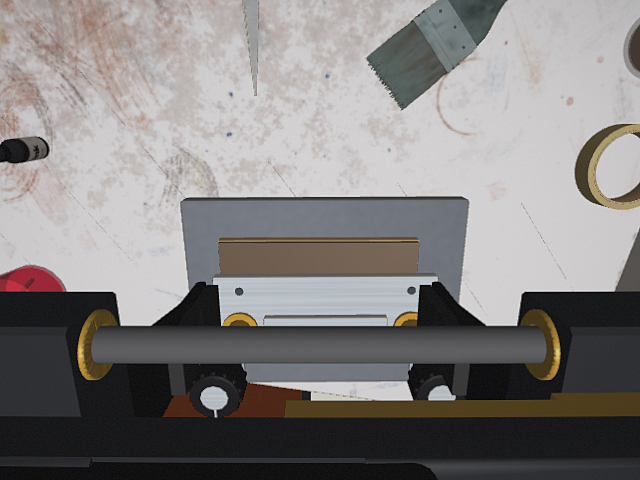

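```bash
python3 - <<'E'
from h import *
from bench import ctrl
s=ctrl.get_state();print(s["joint_positions"].round(3))
a=np.radians(9.4);ex=np.array([np.cos(a),np.sin(a),0]);ey=np.array([-np.sin(a),np.cos(a),0]);O=np.array([.5975,.0385,0])
D=ctrl.get_image("scene");f=635/180
for n,p,x in[("pl L",(148,240),-.055),("pl R",(432,405),-.055),("beam Lfront top",(138,110),-.021),("beam R",(526,320),-.021)]:
    o,d=ray(D,(p[0]/f+230-.36,p[1]/f+180-.36));t=(x-(o-O)@ex)/(d@ex);P=o+d*t;print(n,"y",1000*(P-O)@ey,"z",1000*P[2])
w=np.load("w2.npz")
for k,y in(("L",.09),("R",-.09)):
    K=O+ey*y;print(k,K.round(4),proj(w,K+[0,0,.195],np.linalg.inv(w["T"])).round(1),proj(D,K+[0,0,.195]).round(1))
K=O+ey*.09;J=O-ey*.09
go(s,[(K[0],K[1],.26,99.4-40),(J[0],J[1],.26,99.4-20),(J[0],J[1],.163,99.4-20)])
im=D["image"];cv2.imwrite("pics/c3.png",cv2.resize(im[180:320,230:410,::-1],(771,600),interpolation=2))
E
```

```text
[-0.624 -0.137  0.495  1.776  0.064  1.477  1.596]
pl L y 115.97784423157782 z 71.78048605824128
pl R y -118.58423010188173 z 75.19695655025616
beam Lfront top y 152.78604997856652 z 139.8222837769598
beam R y -155.9878816200829 z 142.0366752354173
L [0.5828 0.1273 0.    ] [[441.2 397.4]] [[294.3 197.2]]
R [ 0.6122 -0.0503  0.    ] [[213.3 398. ]] [[360.1 231. ]]
d [-0.1314  0.0966  0.0418] w [ 0.25  0.49 39.95]
d [-0.1316 -0.0834  0.0416] w [ 0.16  0.52 19.95]
d [-0.1306 -0.0835  0.1386] w [ 0.16  0.52 19.95]
```

View pics/c3.png

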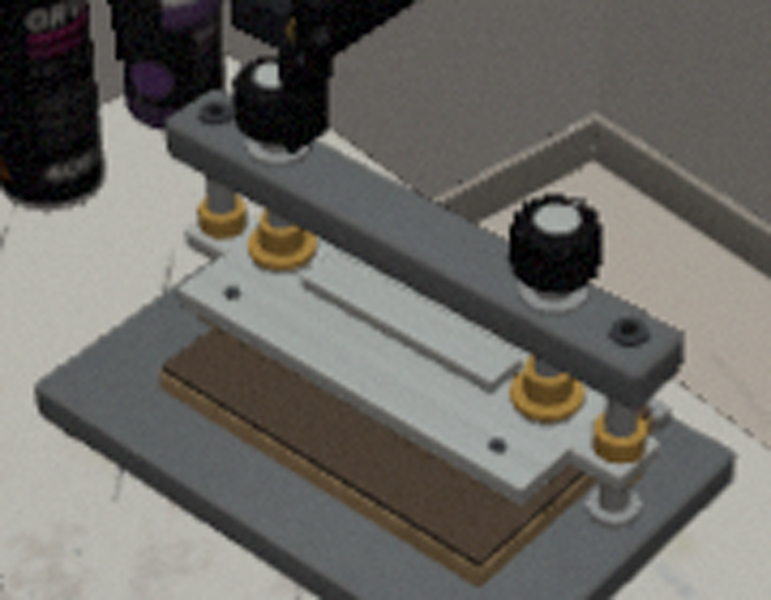

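The block now sits square, with its front edge parallel to the bed's in both views. The right knob cap is at (214,398), where it was predicted, and the right platen end looks slightly higher. I'll go to the right knob first.

```bash
python3 - <<'E'
from h import *
from bench import ctrl
go(ctrl.get_state(),[(.6122,-.0503,.26,139.4),(.6122,-.0503,.163,139.4)])
E
python3 -m handwheel '[{"x":-0.035,"y":-0.02,"z":0.0,"wx":0,"wy":0,"wz":-7},{"x":-0.07,"y":-0.04,"z":0.01,"wx":0,"wy":0,"wz":-14},{"x":-0.1,"y":-0.06,"z":0.02,"wx":0,"wy":0,"wz":-21},{"x":-0.131,"y":-0.0835,"z":0.03,"wx":0,"wy":0,"wz":-28},{"x":-0.131,"y":-0.0835,"z":0.042,"wx":0,"wy":0,"wz":-35},{"x":-0.131,"y":-0.0835,"z":0.042,"wx":0,"wy":0,"wz":-40},{"x":-0.131,"y":-0.0835,"z":0.042,"wx":0,"wy":0,"wz":-40},{"x":-0.131,"y":-0.0835,"z":0.042,"wx":0,"wy":0,"wz":-40}]'
python3 - <<'E'
from h import *
from bench import ctrl
s=ctrl.get_state();print(s["joint_positions"].round(3));go(s,[(.6122,-.0503,.163,139.4)])
E
```

```text
d [-0.1331 -0.0835  0.0389] w [ -0.06   0.29 -40.05]
d [-0.1326 -0.0836  0.1359] w [ -0.06   0.29 -40.05]
time: 6.58
position: [0.6082, -0.0511, 0.2536]
tool_rot: [1.305, -2.856, -0.001]
ft_force: [0.3, -0.8, 0.3]
grip_width: 0.997
grip_force: 0.0
[-0.463  0.248  0.609  1.528 -0.142  1.412  2.582]
d [-0.0034 -0.0026  0.0906] w [ 0.07 -0.08 -0.28]
```

```bash
python3 -m handwheel '[{"x":-0.0034,"y":-0.0026,"z":0.03,"wx":0,"wy":0,"wz":0},{"x":-0.0034,"y":-0.0026,"z":0.06,"wx":0,"wy":0,"wz":0},{"x":-0.0034,"y":-0.0026,"z":0.08,"wx":0,"wy":0,"wz":0},{"x":-0.0034,"y":-0.0026,"z":0.09,"wx":0,"wy":0,"wz":0},{"x":-0.0034,"y":-0.0026,"z":0.09,"wx":0,"wy":0,"wz":0},{"x":-0.0034,"y":-0.0026,"z":0.09,"wx":0,"wy":0,"wz":0}]'
python3 -m handwheel '[{"x":0,"y":0,"z":0,"wx":0,"wy":0,"wz":0},{"x":0,"y":0,"z":0,"wx":0,"wy":0,"wz":0},{"x":0,"y":0,"z":0,"wx":0,"wy":0,"wz":0},{"x":0,"y":0,"z":0,"wx":0,"wy":0,"wz":0},{"x":0,"y":0,"z":0,"wx":0,"wy":0,"wz":0},{"x":0,"y":0,"z":0,"wx":0,"wy":0,"wz":0}]' 0.03 50
python3 -c "
from bench import ctrl;s=ctrl.get_state();print(s['torque'],s['joint_positions'][6])"
```

```text
time: 7.08
position: [0.613, -0.0499, 0.1661]
tool_rot: [-1.31, 2.854, -0.0]
ft_force: [0.5, -0.6, 1.6]
grip_width: 0.998
grip_force: 0.0
time: 7.58
position: [0.613, -0.0501, 0.1656]
tool_rot: [-1.311, 2.854, -0.0]
ft_force: [0.4, 0.5, 0.2]
grip_width: 0.628
grip_force: 0.0
[ 0.13324243  0.00672467 -0.03998636] 2.611178624611021
```

```bash
python3 -m handwheel '[{"x":0,"y":0,"z":0.002,"wx":0,"wy":0,"wz":0},{"x":0,"y":0,"z":0.002,"wx":0,"wy":0,"wz":0},{"x":0,"y":0,"z":0.002,"wx":0,"wy":0,"wz":0},{"x":0,"y":0,"z":0.002,"wx":0,"wy":0,"wz":0},{"x":0,"y":0,"z":0.002,"wx":0,"wy":0,"wz":0}]' 0.03 50
python3 -c "
from bench import ctrl;s=ctrl.get_state();print(s['torque'],s['joint_positions'][6])"
```

```text
time: 8.0
position: [0.6127, -0.0501, 0.1629]
tool_rot: [1.311, -2.855, -0.0]
ft_force: [0.2, -0.0, -1.5]
grip_width: 0.495
grip_force: 50.0
[ 0.0541548  -0.0309582  -0.01607891] 2.611944064589407
```

```bash
python3 -m handwheel '[{"x":0,"y":0,"z":0,"wx":0,"wy":0,"wz":5},{"x":0,"y":0,"z":0,"wx":0,"wy":0,"wz":10},{"x":0,"y":0,"z":0,"wx":0,"wy":0,"wz":15},{"x":0,"y":0,"z":0,"wx":0,"wy":0,"wz":20},{"x":0,"y":0,"z":0,"wx":0,"wy":0,"wz":25},{"x":0,"y":0,"z":0,"wx":0,"wy":0,"wz":30},{"x":0,"y":0,"z":0,"wx":0,"wy":0,"wz":35},{"x":0,"y":0,"z":0,"wx":0,"wy":0,"wz":40},{"x":0,"y":0,"z":0,"wx":0,"wy":0,"wz":45}]'
python3 - <<'E'
from h import *
from bench import ctrl
s=ctrl.get_state();print(s['torque'],s['joint_positions'][6]);m=R.from_rotvec(s["tool_rot"]).as_matrix();print("yaw",np.degrees(np.arctan2(m[1,1],m[0,1])))
D=ctrl.get_image("scene")["image"];cv2.imwrite("pics/c4.png",cv2.resize(D[180:320,230:410,::-1],(771,600),interpolation=2))
E
```

```text
time: 8.75
position: [0.6124, -0.0495, 0.1629]
tool_rot: [0.115, -3.139, -0.001]
ft_force: [0.1, 0.3, -1.0]
grip_width: 0.498
grip_force: 50.0
[0.17783522 0.07032276 0.39392027] 1.8604655012671414
yaw 94.1859282704351
```

View pics/c4.png

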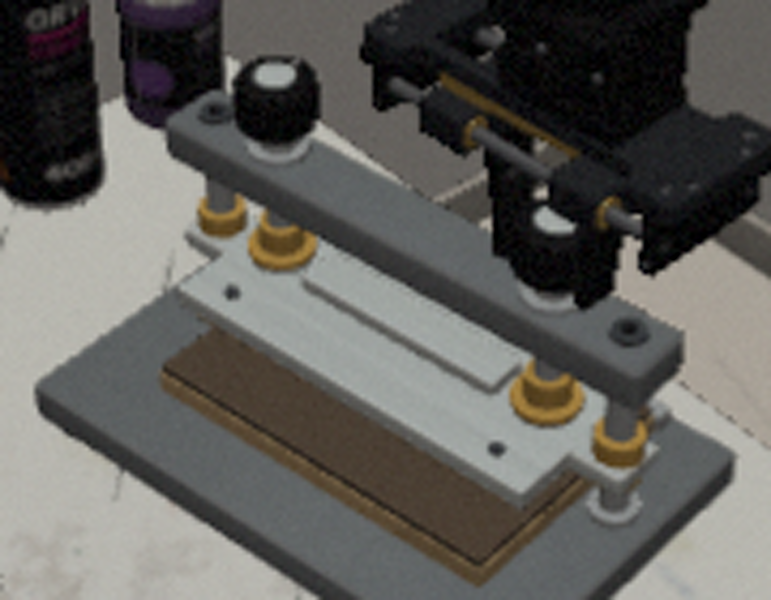

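The platen's right end has dropped about 3 crop pixels, with the hole now at (497,449). The torque of 0.39 N m means it is turning freely. Next is the left knob.

```bash
python3 -m handwheel '[{"x":0,"y":0,"z":0,"wx":0,"wy":0,"wz":0},{"x":0,"y":0,"z":0,"wx":0,"wy":0,"wz":0},{"x":0,"y":0,"z":0,"wx":0,"wy":0,"wz":0},{"x":0,"y":0,"z":-0.03,"wx":0,"wy":0,"wz":0},{"x":0,"y":0,"z":-0.07,"wx":0,"wy":0,"wz":0},{"x":0,"y":0,"z":-0.09,"wx":0,"wy":0,"wz":0},{"x":0,"y":0,"z":-0.09,"wx":0,"wy":0,"wz":0}]' 0.087
python3 - <<'E'
from h import *
from bench import ctrl
s=ctrl.get_state();go(s,[(.5828,.1273,.255,136),(.5828,.1273,.163,136)])
E
```

```text
time: 9.38
position: [0.6156, -0.0512, 0.2592]
tool_rot: [-0.12, 3.13, -0.0]
ft_force: [0.9, -0.3, -0.0]
grip_width: 0.932
grip_force: 0.0
d [0.0191 0.1805 0.004 ] w [ -0.23   0.52 -41.62]
d [0.02   0.1805 0.096 ] w [ -0.23   0.52 -41.62]
```

```bash
python3 -m handwheel '[{"x":0.004,"y":0.036,"z":0,"wx":0,"wy":0,"wz":-7},{"x":0.008,"y":0.072,"z":0,"wx":0,"wy":0,"wz":-14},{"x":0.012,"y":0.11,"z":0,"wx":0,"wy":0,"wz":-21},{"x":0.016,"y":0.146,"z":0,"wx":0,"wy":0,"wz":-28},{"x":0.02,"y":0.181,"z":0,"wx":0,"wy":0,"wz":-35},{"x":0.02,"y":0.181,"z":0.03,"wx":0,"wy":0,"wz":-41},{"x":0.02,"y":0.181,"z":0.04,"wx":0,"wy":0,"wz":-41},{"x":0.02,"y":0.181,"z":0.04,"wx":0,"wy":0,"wz":-41}]'
python3 - <<'E'
from h import *
from bench import ctrl
s=ctrl.get_state();print(s["joint_positions"].round(2));go(s,[(.583,.128,.163,136)])
E
```

```text
time: 10.05
position: [0.577, 0.1281, 0.21]
tool_rot: [1.206, -2.894, 0.0]
ft_force: [-0.6, -1.1, -0.0]
grip_width: 0.997
grip_force: 0.0
[-0.73  0.22  0.55  1.63 -0.12  1.32  2.19]
d [-0.0044 -0.0044  0.047 ] w [ 0.13 -0.32 -0.75]
```

```bash
python3 -m handwheel '[{"x":-0.0035,"y":-0.0035,"z":0.02,"wx":0,"wy":0,"wz":0},{"x":-0.0035,"y":-0.0035,"z":0.04,"wx":0,"wy":0,"wz":0},{"x":-0.0035,"y":-0.0035,"z":0.047,"wx":0,"wy":0,"wz":0},{"x":-0.0035,"y":-0.0035,"z":0.047,"wx":0,"wy":0,"wz":0}]'
python3 -m handwheel '[{"x":0,"y":0,"z":0,"wx":0,"wy":0,"wz":0},{"x":0,"y":0,"z":0,"wx":0,"wy":0,"wz":0},{"x":0,"y":0,"z":0,"wx":0,"wy":0,"wz":0},{"x":0,"y":0,"z":0,"wx":0,"wy":0,"wz":0},{"x":0,"y":0,"z":0,"wx":0,"wy":0,"wz":0},{"x":0,"y":0,"z":0,"wx":0,"wy":0,"wz":0},{"x":0,"y":0,"z":0,"wx":0,"wy":0,"wz":0},{"x":0,"y":0,"z":0,"wx":0,"wy":0,"wz":0},{"x":0,"y":0,"z":0,"wx":0,"wy":0,"wz":0},{"x":0,"y":0,"z":0,"wx":0,"wy":0,"wz":0}]' 0.03 50
python3 -c "
from bench import ctrl;s=ctrl.get_state();print(s['torque'],s['joint_positions'][6])"
```

```text
time: 10.38
position: [0.5833, 0.1269, 0.165]
tool_rot: [1.204, -2.898, 0.001]
ft_force: [0.0, 0.1, 1.0]
grip_width: 1.001
grip_force: 0.0
time: 11.22
position: [0.5841, 0.1289, 0.1664]
tool_rot: [-1.211, 2.899, 0.0]
ft_force: [0.2, -0.3, 0.5]
grip_width: 0.499
grip_force: 50.0
[0.04729775 0.12473553 0.07473967] 2.215908320193289
```

```bash
python3 -m handwheel '[{"x":0,"y":0,"z":0,"wx":0,"wy":0,"wz":6},{"x":0,"y":0,"z":0,"wx":0,"wy":0,"wz":12},{"x":0,"y":0,"z":0,"wx":0,"wy":0,"wz":18},{"x":0,"y":0,"z":0,"wx":0,"wy":0,"wz":24},{"x":0,"y":0,"z":0,"wx":0,"wy":0,"wz":30},{"x":0,"y":0,"z":0,"wx":0,"wy":0,"wz":36},{"x":0,"y":0,"z":0,"wx":0,"wy":0,"wz":42},{"x":0,"y":0,"z":0,"wx":0,"wy":0,"wz":48},{"x":0,"y":0,"z":0,"wx":0,"wy":0,"wz":54},{"x":0,"y":0,"z":0,"wx":0,"wy":0,"wz":60}]'
python3 - <<'E'
from h import *
from bench import ctrl
s=ctrl.get_state();print(s['torque'],s['joint_positions'][6]);m=R.from_rotvec(s["tool_rot"]).as_matrix();print("yaw",np.degrees(np.arctan2(m[1,1],m[0,1])))
D=ctrl.get_image("scene")["image"];cv2.imwrite("pics/c5.png",cv2.resize(D[180:320,230:410,::-1],(771,600),interpolation=2))
E
```

```text
time: 12.05
position: [0.5845, 0.1278, 0.1664]
tool_rot: [0.408, 3.114, -0.002]
ft_force: [1.6, -2.2, -0.2]
grip_width: 0.496
grip_force: 50.0
[-0.44454761 -0.11177812  0.32893333] 1.2029455822825137
yaw 75.06303916379454
```

View pics/c5.png

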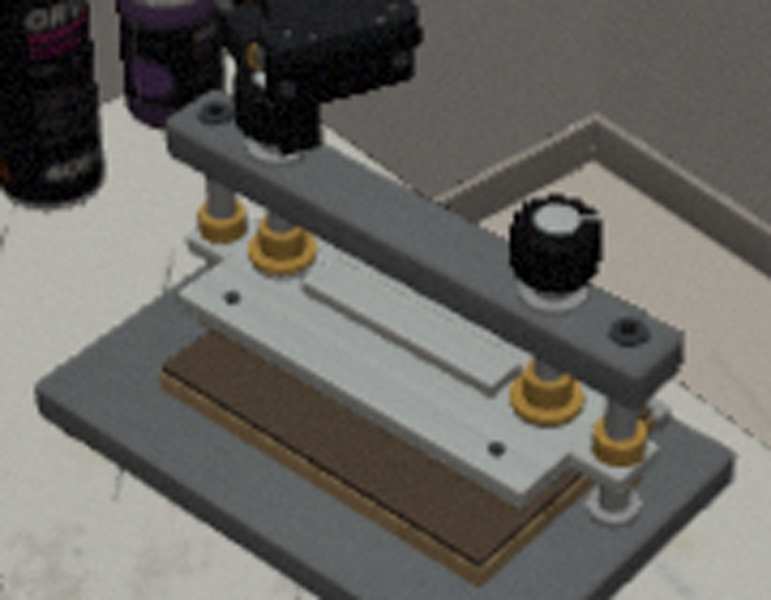

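```bash
python3 -m handwheel '[{"x":0,"y":0,"z":0,"wx":0,"wy":0,"wz":0},{"x":0,"y":0,"z":0,"wx":0,"wy":0,"wz":0},{"x":0,"y":0,"z":0,"wx":0,"wy":0,"wz":0},{"x":0,"y":0,"z":-0.03,"wx":0,"wy":0,"wz":0},{"x":0,"y":0,"z":-0.06,"wx":0,"wy":0,"wz":0},{"x":0,"y":0,"z":-0.06,"wx":0,"wy":0,"wz":-7},{"x":0,"y":0,"z":-0.06,"wx":0,"wy":0,"wz":-14}]' 0.078
python3 - <<'E'
from h import *
from bench import ctrl
s=ctrl.get_state();go(s,[(.6125,-.0498,.225,135),(.6125,-.0498,.165,135)])
E
```

```text
time: 12.68
position: [0.5853, 0.1295, 0.2286]
tool_rot: [0.006, 3.138, 0.003]
ft_force: [0.3, 0.4, -0.6]
grip_width: 0.874
grip_force: 0.0
d [-0.0279 -0.1792  0.0033] w [ 2.000e-02  2.500e-01 -4.521e+01]
d [-0.0276 -0.1793  0.0633] w [ 2.000e-02  2.500e-01 -4.521e+01]
```

```bash
python3 -m handwheel '[{"x":-0.006,"y":-0.036,"z":0,"wx":0,"wy":0,"wz":-7},{"x":-0.012,"y":-0.072,"z":0,"wx":0,"wy":0,"wz":-14},{"x":-0.018,"y":-0.108,"z":0,"wx":0,"wy":0,"wz":-21},{"x":-0.024,"y":-0.144,"z":0,"wx":0,"wy":0,"wz":-28},{"x":-0.028,"y":-0.179,"z":0,"wx":0,"wy":0,"wz":-35},{"x":-0.028,"y":-0.179,"z":0,"wx":0,"wy":0,"wz":-42},{"x":-0.028,"y":-0.179,"z":0,"wx":0,"wy":0,"wz":-45},{"x":-0.028,"y":-0.179,"z":0.02,"wx":0,"wy":0,"wz":-45},{"x":-0.028,"y":-0.179,"z":0.02,"wx":0,"wy":0,"wz":-45}]'
python3 - <<'E'
from h import *
from bench import ctrl
s=ctrl.get_state();print(s["joint_positions"].round(2));go(s,[(.6125,-.0498,.165,135)])
E
```

```text
time: 13.43
position: [0.6084, -0.0501, 0.2035]
tool_rot: [1.186, -2.905, -0.004]
ft_force: [-0.8, 1.0, -1.8]
grip_width: 0.902
grip_force: 0.0
[-0.5   0.28  0.65  1.6  -0.18  1.32  2.53]
d [-0.0032 -0.0028  0.0384] w [ 0.2  -0.15 -0.59]
```

```bash
python3 -m handwheel '[{"x":-0.0028,"y":-0.0024,"z":0.02,"wx":0,"wy":0,"wz":0},{"x":-0.0028,"y":-0.0024,"z":0.038,"wx":0,"wy":0,"wz":0},{"x":-0.0028,"y":-0.0024,"z":0.04,"wx":0,"wy":0,"wz":0},{"x":-0.0028,"y":-0.0024,"z":0.04,"wx":0,"wy":0,"wz":0}]'
python3 -m handwheel '[{"x":0,"y":0,"z":0,"wx":0,"wy":0,"wz":0},{"x":0,"y":0,"z":0,"wx":0,"wy":0,"wz":0},{"x":0,"y":0,"z":0,"wx":0,"wy":0,"wz":0},{"x":0,"y":0,"z":0,"wx":0,"wy":0,"wz":0},{"x":0,"y":0,"z":0,"wx":0,"wy":0,"wz":0},{"x":0,"y":0,"z":0,"wx":0,"wy":0,"wz":0},{"x":0,"y":0,"z":0,"wx":0,"wy":0,"wz":0},{"x":0,"y":0,"z":0,"wx":0,"wy":0,"wz":0},{"x":0,"y":0,"z":0,"wx":0,"wy":0,"wz":0}]' 0.03 50
python3 -m handwheel '[{"x":0,"y":0,"z":0,"wx":0,"wy":0,"wz":6},{"x":0,"y":0,"z":0,"wx":0,"wy":0,"wz":12},{"x":0,"y":0,"z":0,"wx":0,"wy":0,"wz":18},{"x":0,"y":0,"z":0,"wx":0,"wy":0,"wz":24},{"x":0,"y":0,"z":0,"wx":0,"wy":0,"wz":30},{"x":0,"y":0,"z":0,"wx":0,"wy":0,"wz":36},{"x":0,"y":0,"z":0,"wx":0,"wy":0,"wz":40}]'
python3 -c "
from bench import ctrl;s=ctrl.get_state();print(s['torque'],s['joint_positions'][6])"
```

```text
time: 13.77
position: [0.6129, -0.0496, 0.1654]
tool_rot: [1.186, -2.906, -0.002]
ft_force: [-0.6, -0.0, 0.3]
grip_width: 0.895
grip_force: 0.0
time: 14.52
position: [0.6132, -0.0495, 0.1665]
tool_rot: [1.186, -2.908, -0.002]
ft_force: [-4.1, 2.4, 4.8]
grip_width: 0.495
grip_force: 50.0
time: 15.1
position: [0.6133, -0.0495, 0.1665]
tool_rot: [0.114, -3.138, -0.002]
ft_force: [-4.2, 1.7, 4.0]
grip_width: 0.495
grip_force: 50.0
[0.53963228 0.8986372  0.36081005] 1.8745933023016788
```

```bash
T='from bench import ctrl;s=ctrl.get_state();print(s["time"],s["torque"].round(3))'
python3 -m handwheel '[{"x":0,"y":0,"z":0,"wx":0,"wy":0,"wz":4},{"x":0,"y":0,"z":0,"wx":0,"wy":0,"wz":7},{"x":0,"y":0,"z":0,"wx":0,"wy":0,"wz":7}]' >/dev/null; python3 -c "$T"
python3 -m handwheel '[{"x":0,"y":0,"z":0,"wx":0,"wy":0,"wz":4},{"x":0,"y":0,"z":0,"wx":0,"wy":0,"wz":7},{"x":0,"y":0,"z":0,"wx":0,"wy":0,"wz":7}]' >/dev/null; python3 -c "$T"
python3 -m handwheel '[{"x":0,"y":0,"z":0,"wx":0,"wy":0,"wz":3},{"x":0,"y":0,"z":0,"wx":0,"wy":0,"wz":6},{"x":0,"y":0,"z":0,"wx":0,"wy":0,"wz":6}]' ; python3 -c "$T"
```

```text
15.35 [ 0.643  0.951 -0.167]
15.6 [ 0.68   0.888 -0.175]
time: 15.85
position: [0.6133, -0.0494, 0.1665]
tool_rot: [-0.429, -3.111, -0.002]
ft_force: [-4.1, 1.5, 4.6]
grip_width: 0.497
grip_force: 50.0
15.85 [ 0.674  0.939 -0.163]
```

```bash
python3 -m handwheel '[{"x":0,"y":0,"z":0,"wx":0,"wy":0,"wz":0},{"x":0,"y":0,"z":0,"wx":0,"wy":0,"wz":0},{"x":0,"y":0,"z":0,"wx":0,"wy":0,"wz":0},{"x":0,"y":0,"z":-0.03,"wx":0,"wy":0,"wz":0},{"x":0,"y":0,"z":-0.06,"wx":0,"wy":0,"wz":0},{"x":0,"y":0,"z":-0.06,"wx":0,"wy":0,"wz":-7},{"x":0,"y":0,"z":-0.06,"wx":0,"wy":0,"wz":-14}]' 0.078
python3 - <<'E'
from h import *
from bench import ctrl
s=ctrl.get_state();go(s,[(.5842,.1283,.225,135),(.5842,.1283,.165,135)])
E
```

```text
time: 16.43
position: [0.6153, -0.0511, 0.2284]
tool_rot: [0.037, 3.137, -0.001]
ft_force: [-0.6, 1.1, -1.3]
grip_width: 0.877
grip_force: 0.0
d [0.0353 0.1786 0.0031] w [ -0.15   0.24 -46.35]
d [0.0356 0.1787 0.0631] w [ -0.15   0.24 -46.35]
```

```bash
python3 -m handwheel '[{"x":0.007,"y":0.036,"z":0,"wx":0,"wy":0,"wz":-7},{"x":0.014,"y":0.072,"z":0,"wx":0,"wy":0,"wz":-14},{"x":0.021,"y":0.108,"z":0,"wx":0,"wy":0,"wz":-21},{"x":0.028,"y":0.144,"z":0,"wx":0,"wy":0,"wz":-28},{"x":0.035,"y":0.179,"z":0,"wx":0,"wy":0,"wz":-35},{"x":0.035,"y":0.179,"z":0,"wx":0,"wy":0,"wz":-42},{"x":0.035,"y":0.179,"z":0,"wx":0,"wy":0,"wz":-46},{"x":0.035,"y":0.179,"z":0.02,"wx":0,"wy":0,"wz":-46},{"x":0.035,"y":0.179,"z":0.02,"wx":0,"wy":0,"wz":-46}]'
python3 - <<'E'
from h import *
from bench import ctrl
s=ctrl.get_state();print(s["joint_positions"].round(2));go(s,[(.5842,.1283,.165,135)])
E
```

```text
time: 17.18
position: [0.5826, 0.1293, 0.2034]
tool_rot: [1.184, -2.906, 0.001]
ft_force: [-0.3, 0.6, -1.4]
grip_width: 0.898
grip_force: 0.0
[-0.78  0.24  0.6   1.63 -0.14  1.31  2.2 ]
d [-0.0006 -0.0019  0.0384] w [ 0.06 -0.22 -0.65]
```

```bash
python3 -m handwheel '[{"x":-0.0006,"y":-0.0015,"z":0.02,"wx":0,"wy":0,"wz":0},{"x":-0.0006,"y":-0.0015,"z":0.038,"wx":0,"wy":0,"wz":0},{"x":-0.0006,"y":-0.0015,"z":0.04,"wx":0,"wy":0,"wz":0},{"x":-0.0006,"y":-0.0015,"z":0.04,"wx":0,"wy":0,"wz":0}]'
python3 -m handwheel '[{"x":0,"y":0,"z":0,"wx":0,"wy":0,"wz":0},{"x":0,"y":0,"z":0,"wx":0,"wy":0,"wz":0},{"x":0,"y":0,"z":0,"wx":0,"wy":0,"wz":0},{"x":0,"y":0,"z":0,"wx":0,"wy":0,"wz":0},{"x":0,"y":0,"z":0,"wx":0,"wy":0,"wz":0},{"x":0,"y":0,"z":0,"wx":0,"wy":0,"wz":0},{"x":0,"y":0,"z":0,"wx":0,"wy":0,"wz":0},{"x":0,"y":0,"z":0,"wx":0,"wy":0,"wz":0},{"x":0,"y":0,"z":0,"wx":0,"wy":0,"wz":0}]' 0.03 50
T='from bench import ctrl;s=ctrl.get_state();print(s["time"],s["torque"].round(3))'
python3 -m handwheel '[{"x":0,"y":0,"z":0,"wx":0,"wy":0,"wz":5},{"x":0,"y":0,"z":0,"wx":0,"wy":0,"wz":10},{"x":0,"y":0,"z":0,"wx":0,"wy":0,"wz":15},{"x":0,"y":0,"z":0,"wx":0,"wy":0,"wz":20},{"x":0,"y":0,"z":0,"wx":0,"wy":0,"wz":25}]' >/dev/null; python3 -c "$T"
python3 -m handwheel '[{"x":0,"y":0,"z":0,"wx":0,"wy":0,"wz":4},{"x":0,"y":0,"z":0,"wx":0,"wy":0,"wz":8},{"x":0,"y":0,"z":0,"wx":0,"wy":0,"wz":12}]'; python3 -c "$T"
```

```text
time: 17.52
position: [0.5848, 0.1286, 0.1655]
tool_rot: [1.184, -2.908, 0.0]
ft_force: [0.5, -0.0, -0.1]
grip_width: 0.894
grip_force: 0.0
time: 18.27
position: [0.585, 0.1297, 0.1665]
tool_rot: [1.186, -2.909, -0.002]
ft_force: [-3.4, 0.4, 3.2]
grip_width: 0.497
grip_force: 50.0
18.6833 [0.053 0.393 0.313]
time: 18.93
position: [0.5857, 0.1284, 0.1665]
tool_rot: [-0.197, 3.135, -0.002]
ft_force: [-2.2, -1.2, 3.5]
grip_width: 0.499
grip_force: 50.0
18.9333 [-0.103  0.267  0.344]
```

```bash
T='from bench import ctrl;s=ctrl.get_state();print(s["time"],s["torque"].round(3))'
python3 -m handwheel '[{"x":0,"y":0,"z":0,"wx":0,"wy":0,"wz":3},{"x":0,"y":0,"z":0,"wx":0,"wy":0,"wz":6}]' >/dev/null; python3 -c "$T"
python3 -m handwheel '[{"x":0,"y":0,"z":0,"wx":0,"wy":0,"wz":3},{"x":0,"y":0,"z":0,"wx":0,"wy":0,"wz":6}]' >/dev/null; python3 -c "$T"
python3 -m handwheel '[{"x":0,"y":0,"z":0,"wx":0,"wy":0,"wz":3},{"x":0,"y":0,"z":0,"wx":0,"wy":0,"wz":6}]' ; python3 -c "$T"
```

```text
19.1 [-0.136  0.283  0.369]
19.2667 [-0.299  0.337  0.373]
time: 19.43
position: [0.5857, 0.1277, 0.1666]
tool_rot: [0.295, 3.127, -0.003]
ft_force: [-1.6, -2.9, 2.8]
grip_width: 0.496
grip_force: 50.0
19.4333 [-0.332  0.278  0.548]
```

```bash
python3 -m handwheel '[{"x":0,"y":0,"z":0,"wx":0,"wy":0,"wz":0},{"x":0,"y":0,"z":0,"wx":0,"wy":0,"wz":0},{"x":0,"y":0,"z":0,"wx":0,"wy":0,"wz":0},{"x":0,"y":0,"z":-0.03,"wx":0,"wy":0,"wz":0},{"x":0,"y":0,"z":-0.06,"wx":0,"wy":0,"wz":0},{"x":0,"y":0,"z":-0.06,"wx":0,"wy":0,"wz":-7},{"x":0,"y":0,"z":-0.06,"wx":0,"wy":0,"wz":-14}]' 0.078
python3 - <<'E'
from h import *
from bench import ctrl
s=ctrl.get_state();go(s,[(.6125,-.0498,.225,135),(.6125,-.0498,.165,135)])
D=ctrl.get_image("scene")["image"];cv2.imwrite("pics/c6.png",cv2.resize(D[180:320,230:410,::-1],(771,600),interpolation=2))
E
```

```text
time: 20.02
position: [0.5868, 0.1294, 0.2284]
tool_rot: [-0.102, 3.136, 0.002]
ft_force: [0.0, 0.6, -0.5]
grip_width: 0.872
grip_force: 0.0
d [-0.014  -0.1805  0.0032] w [-2.000e-02  2.500e-01 -4.127e+01]
d [-0.0137 -0.1806  0.0632] w [-2.000e-02  2.500e-01 -4.127e+01]
```

View pics/c6.png

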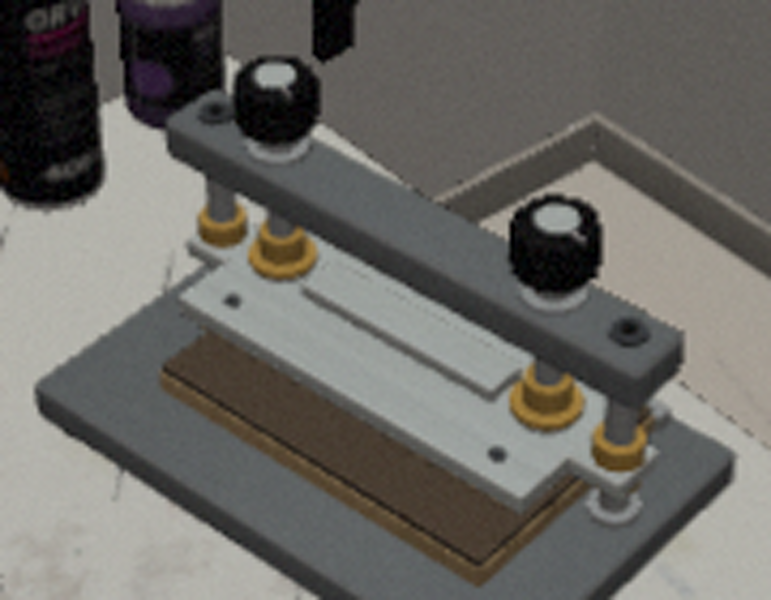

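Both ends have come down about evenly, with the holes at (232,301) and (497,454). The block has not moved. Back to the right knob.

```bash
python3 -m handwheel '[{"x":-0.003,"y":-0.036,"z":0,"wx":0,"wy":0,"wz":-7},{"x":-0.006,"y":-0.072,"z":0,"wx":0,"wy":0,"wz":-14},{"x":-0.009,"y":-0.108,"z":0,"wx":0,"wy":0,"wz":-21},{"x":-0.012,"y":-0.144,"z":0,"wx":0,"wy":0,"wz":-28},{"x":-0.014,"y":-0.18,"z":0,"wx":0,"wy":0,"wz":-35},{"x":-0.014,"y":-0.18,"z":0,"wx":0,"wy":0,"wz":-41},{"x":-0.014,"y":-0.18,"z":0,"wx":0,"wy":0,"wz":-41},{"x":-0.014,"y":-0.18,"z":0.02,"wx":0,"wy":0,"wz":-41},{"x":-0.014,"y":-0.18,"z":0.02,"wx":0,"wy":0,"wz":-41}]'
python3 - <<'E'
from h import *
from bench import ctrl
s=ctrl.get_state();print(s["joint_positions"].round(2));go(s,[(.6125,-.0498,.165,135)])
E
```

```text
time: 20.82
position: [0.6082, -0.0479, 0.203]
tool_rot: [1.18, -2.907, -0.004]
ft_force: [-0.6, 0.1, -0.6]
grip_width: 0.899
grip_force: 0.0
[-0.54  0.29  0.7   1.6  -0.19  1.32  2.53]
d [-0.0019 -0.0045  0.038 ] w [ 0.25 -0.16 -0.8 ]
```

```bash
python3 -m handwheel '[{"x":-0.0017,"y":-0.004,"z":0.02,"wx":0,"wy":0,"wz":0},{"x":-0.0017,"y":-0.004,"z":0.038,"wx":0,"wy":0,"wz":0},{"x":-0.0017,"y":-0.004,"z":0.04,"wx":0,"wy":0,"wz":0},{"x":-0.0017,"y":-0.004,"z":0.04,"wx":0,"wy":0,"wz":0}]'
python3 -m handwheel '[{"x":0,"y":0,"z":0,"wx":0,"wy":0,"wz":0},{"x":0,"y":0,"z":0,"wx":0,"wy":0,"wz":0},{"x":0,"y":0,"z":0,"wx":0,"wy":0,"wz":0},{"x":0,"y":0,"z":0,"wx":0,"wy":0,"wz":0},{"x":0,"y":0,"z":0,"wx":0,"wy":0,"wz":0},{"x":0,"y":0,"z":0,"wx":0,"wy":0,"wz":0},{"x":0,"y":0,"z":0,"wx":0,"wy":0,"wz":0},{"x":0,"y":0,"z":0,"wx":0,"wy":0,"wz":0},{"x":0,"y":0,"z":0,"wx":0,"wy":0,"wz":0}]' 0.03 50 | tail -2
T='from bench import ctrl;s=ctrl.get_state();print(s["time"],s["torque"].round(3))'
python3 -m handwheel '[{"x":0,"y":0,"z":0,"wx":0,"wy":0,"wz":3},{"x":0,"y":0,"z":0,"wx":0,"wy":0,"wz":6}]' >/dev/null; python3 -c "$T"
python3 -m handwheel '[{"x":0,"y":0,"z":0,"wx":0,"wy":0,"wz":3},{"x":0,"y":0,"z":0,"wx":0,"wy":0,"wz":6}]' >/dev/null; python3 -c "$T"
python3 -m handwheel '[{"x":0,"y":0,"z":0,"wx":0,"wy":0,"wz":3},{"x":0,"y":0,"z":0,"wx":0,"wy":0,"wz":6}]' ; python3 -c "$T"
```

```text
time: 21.15
position: [0.613, -0.0498, 0.1652]
tool_rot: [1.185, -2.907, -0.002]
ft_force: [-0.6, 0.3, 0.8]
grip_width: 0.895
grip_force: 0.0
grip_width: 0.494
grip_force: 50.0
22.0667 [0.719 1.169 0.356]
22.2333 [0.717 1.143 0.375]
time: 22.4
position: [0.6126, -0.0498, 0.1665]
tool_rot: [0.715, -3.057, -0.005]
ft_force: [-4.9, 2.4, 5.0]
grip_width: 0.499
grip_force: 50.0
22.4 [0.763 1.164 0.463]
```

```bash
T='from bench import ctrl;s=ctrl.get_state();print(s["time"],s["torque"].round(3))'
python3 -m handwheel '[{"x":0,"y":0,"z":0,"wx":0,"wy":0,"wz":2},{"x":0,"y":0,"z":0,"wx":0,"wy":0,"wz":4}]' >/dev/null; python3 -c "$T"
python3 -m handwheel '[{"x":0,"y":0,"z":0,"wx":0,"wy":0,"wz":2}]' ; python3 -c "$T"
```

```text
22.5667 [0.836 1.205 0.481]
time: 22.65
position: [0.6125, -0.0497, 0.1665]
tool_rot: [0.556, -3.089, -0.005]
ft_force: [-4.8, 2.7, 4.8]
grip_width: 0.496
grip_force: 50.0
22.65 [0.821 1.22  0.628]
```

```bash
T='from bench import ctrl;s=ctrl.get_state();print(s["time"],s["torque"].round(3))'
python3 -m handwheel '[{"x":0,"y":0,"z":0,"wx":0,"wy":0,"wz":0}]' |grep rot; python3 -c "$T"
python3 -m handwheel '[{"x":0,"y":0,"z":0,"wx":0,"wy":0,"wz":0},{"x":0,"y":0,"z":0,"wx":0,"wy":0,"wz":0},{"x":0,"y":0,"z":0,"wx":0,"wy":0,"wz":0},{"x":0,"y":0,"z":-0.03,"wx":0,"wy":0,"wz":0},{"x":0,"y":0,"z":-0.06,"wx":0,"wy":0,"wz":0},{"x":0,"y":0,"z":-0.06,"wx":0,"wy":0,"wz":0},{"x":0,"y":0,"z":-0.06,"wx":0,"wy":0,"wz":0}]' 0.078
python3 - <<'E'
from h import *
from bench import ctrl
s=ctrl.get_state();go(s,[(.585,.1286,.225,120),(.585,.1286,.165,120)])
E
```

```text
tool_rot: [0.555, -3.089, -0.005]
22.7333 [0.788 1.201 0.189]
time: 23.32
position: [0.6153, -0.0523, 0.2283]
tool_rot: [-0.553, 3.088, -0.001]
ft_force: [0.2, -0.1, -0.4]
grip_width: 0.875
grip_force: 0.0
d [-0.0344  0.1802  0.0031] w [-0.12  0.23 -9.69]
d [-0.0341  0.1803  0.0631] w [-0.12  0.23 -9.69]
```

```bash
python3 -m handwheel '[{"x":-0.007,"y":0.036,"z":0,"wx":0,"wy":0,"wz":-5},{"x":-0.014,"y":0.072,"z":0,"wx":0,"wy":0,"wz":-10},{"x":-0.021,"y":0.108,"z":0,"wx":0,"wy":0,"wz":-10},{"x":-0.028,"y":0.144,"z":0,"wx":0,"wy":0,"wz":-10},{"x":-0.034,"y":0.18,"z":0,"wx":0,"wy":0,"wz":-10},{"x":-0.034,"y":0.18,"z":0,"wx":0,"wy":0,"wz":-10},{"x":-0.034,"y":0.18,"z":0.02,"wx":0,"wy":0,"wz":-10},{"x":-0.034,"y":0.18,"z":0.02,"wx":0,"wy":0,"wz":-10}]'
python3 - <<'E'
from h import *
from bench import ctrl
s=ctrl.get_state();print(s["joint_positions"].round(2));go(s,[(.585,.1286,.165,120)])
E
```

```text
time: 23.98
position: [0.5809, 0.1295, 0.2023]
tool_rot: [0.823, -3.026, 0.001]
ft_force: [-1.5, 0.5, -1.5]
grip_width: 0.896
grip_force: 0.0
[-0.83  0.25  0.67  1.64 -0.16  1.31  1.97]
d [-0.0033 -0.0029  0.0373] w [ 0.04 -0.34  0.44]
```

```bash
python3 -m handwheel '[{"x":-0.0029,"y":-0.0025,"z":0.02,"wx":0,"wy":0,"wz":0},{"x":-0.0029,"y":-0.0025,"z":0.037,"wx":0,"wy":0,"wz":0},{"x":-0.0029,"y":-0.0025,"z":0.039,"wx":0,"wy":0,"wz":0},{"x":-0.0029,"y":-0.0025,"z":0.039,"wx":0,"wy":0,"wz":0}]' | grep pos
python3 -m handwheel '[{"x":0,"y":0,"z":0,"wx":0,"wy":0,"wz":0},{"x":0,"y":0,"z":0,"wx":0,"wy":0,"wz":0},{"x":0,"y":0,"z":0,"wx":0,"wy":0,"wz":0},{"x":0,"y":0,"z":0,"wx":0,"wy":0,"wz":0},{"x":0,"y":0,"z":0,"wx":0,"wy":0,"wz":0},{"x":0,"y":0,"z":0,"wx":0,"wy":0,"wz":0},{"x":0,"y":0,"z":0,"wx":0,"wy":0,"wz":0},{"x":0,"y":0,"z":0,"wx":0,"wy":0,"wz":0},{"x":0,"y":0,"z":0,"wx":0,"wy":0,"wz":0}]' 0.03 50 | tail -2
cat > t.py <<'E'
from h import *
from bench import ctrl
s=ctrl.get_state();m=R.from_rotvec(s["tool_rot"]).as_matrix();print(round(s["time"],2),s["torque"].round(3),"yaw",np.degrees(np.arctan2(m[1,1],m[0,1])).round(2))
E
python3 t.py
python3 -m handwheel '[{"x":0,"y":0,"z":0,"wx":0,"wy":0,"wz":1}]' >/dev/null; python3 t.py
python3 -m handwheel '[{"x":0,"y":0,"z":0,"wx":0,"wy":0,"wz":1}]' >/dev/null; python3 t.py
python3 -m handwheel '[{"x":0,"y":0,"z":0,"wx":0,"wy":0,"wz":1}]' >/dev/null; python3 t.py
```

```text
position: [0.586, 0.1275, 0.166]
grip_width: 0.496
grip_force: 50.0
25.07 [ 0.904  0.891 -0.096] yaw 120.4
25.15 [0.895 0.966 0.534] yaw 119.44
25.23 [0.852 0.969 0.45 ] yaw 118.41
25.32 [0.89  0.957 0.534] yaw 117.4
```

```bash
for i in 1; do :; done
python3 -m handwheel '[{"x":0,"y":0,"z":0,"wx":0,"wy":0,"wz":1}]' >/dev/null; python3 t.py
python3 -m handwheel '[{"x":0,"y":0,"z":0,"wx":0,"wy":0,"wz":1}]' >/dev/null; python3 t.py
python3 -m handwheel '[{"x":0,"y":0,"z":0,"wx":0,"wy":0,"wz":1}]' >/dev/null; python3 t.py
python3 -m handwheel '[{"x":0,"y":0,"z":0,"wx":0,"wy":0,"wz":1}]' >/dev/null; python3 t.py
```

```text
25.4 [0.837 0.954 0.553] yaw 116.4
25.48 [0.852 0.901 0.556] yaw 115.39
25.57 [0.879 0.978 0.545] yaw 114.39
25.65 [0.886 0.997 0.666] yaw 113.39
```

```bash
python3 -m handwheel '[{"x":0,"y":0,"z":0,"wx":0,"wy":0,"wz":0},{"x":0,"y":0,"z":0,"wx":0,"wy":0,"wz":0},{"x":0,"y":0,"z":0,"wx":0,"wy":0,"wz":0},{"x":0,"y":0,"z":-0.03,"wx":0,"wy":0,"wz":0},{"x":0,"y":0,"z":-0.06,"wx":0,"wy":0,"wz":0},{"x":0,"y":0,"z":-0.06,"wx":0,"wy":0,"wz":0},{"x":0,"y":0,"z":-0.06,"wx":0,"wy":0,"wz":0}]' 0.078 | grep -E 'pos|time'
python3 - <<'E'
from h import *
from bench import ctrl
s=ctrl.get_state();go(s,[(.6127,-.0498,.225,115),(.6127,-.0498,.165,115)])
E
```

```text
time: 26.23
position: [0.5886, 0.1273, 0.229]
d [ 0.0478 -0.1722  0.0041] w [-0.09  0.23 -1.74]
d [ 0.0481 -0.1722  0.0641] w [-0.09  0.23 -1.74]
```

```bash
python3 -m handwheel '[{"x":0.01,"y":-0.036,"z":0,"wx":0,"wy":0,"wz":-2},{"x":0.02,"y":-0.072,"z":0,"wx":0,"wy":0,"wz":-2},{"x":0.03,"y":-0.108,"z":0,"wx":0,"wy":0,"wz":-2},{"x":0.04,"y":-0.144,"z":0,"wx":0,"wy":0,"wz":-2},{"x":0.048,"y":-0.172,"z":0,"wx":0,"wy":0,"wz":-2},{"x":0.048,"y":-0.172,"z":0,"wx":0,"wy":0,"wz":-2},{"x":0.048,"y":-0.172,"z":0.02,"wx":0,"wy":0,"wz":-2},{"x":0.048,"y":-0.172,"z":0.02,"wx":0,"wy":0,"wz":-2}]'
python3 - <<'E'
from h import *
from bench import ctrl
go(ctrl.get_state(),[(.6127,-.0498,.165,115)])
E
```

```text
time: 26.9
position: [0.6088, -0.0496, 0.2032]
tool_rot: [0.684, -3.06, -0.001]
ft_force: [-0.3, 0.3, -0.5]
grip_width: 0.892
grip_force: 0.0
d [-0.0037 -0.002   0.0382] w [ 0.1  -0.33  0.2 ]
```

```bash
python3 -m handwheel '[{"x":-0.003,"y":-0.0017,"z":0.02,"wx":0,"wy":0,"wz":0},{"x":-0.003,"y":-0.0017,"z":0.037,"wx":0,"wy":0,"wz":0},{"x":-0.003,"y":-0.0017,"z":0.039,"wx":0,"wy":0,"wz":0},{"x":-0.003,"y":-0.0017,"z":0.039,"wx":0,"wy":0,"wz":0}]' | grep pos
python3 -m handwheel '[{"x":0,"y":0,"z":0,"wx":0,"wy":0,"wz":0},{"x":0,"y":0,"z":0,"wx":0,"wy":0,"wz":0},{"x":0,"y":0,"z":0,"wx":0,"wy":0,"wz":0},{"x":0,"y":0,"z":0,"wx":0,"wy":0,"wz":0},{"x":0,"y":0,"z":0,"wx":0,"wy":0,"wz":0},{"x":0,"y":0,"z":0,"wx":0,"wy":0,"wz":0},{"x":0,"y":0,"z":0,"wx":0,"wy":0,"wz":0},{"x":0,"y":0,"z":0,"wx":0,"wy":0,"wz":0},{"x":0,"y":0,"z":0,"wx":0,"wy":0,"wz":0}]' 0.03 50 | tail -2
python3 t.py
python3 -m handwheel '[{"x":0,"y":0,"z":0,"wx":0,"wy":0,"wz":0.7}]' >/dev/null; python3 t.py
python3 -m handwheel '[{"x":0,"y":0,"z":0,"wx":0,"wy":0,"wz":0.7}]' >/dev/null; python3 t.py
python3 -m handwheel '[{"x":0,"y":0,"z":0,"wx":0,"wy":0,"wz":0.7}]' >/dev/null; python3 t.py
python3 -m handwheel '[{"x":0,"y":0,"z":0,"wx":0,"wy":0,"wz":0.7}]' >/dev/null; python3 t.py
```

```text
position: [0.6133, -0.0482, 0.1668]
grip_width: 0.493
grip_force: 50.0
27.98 [-0.003  0.102 -0.025] yaw 115.35
28.07 [0.02  0.125 0.575] yaw 114.68
28.15 [-0.064  0.085  0.508] yaw 113.95
28.23 [-0.107  0.102  0.625] yaw 113.23
28.32 [-0.061  0.084  0.637] yaw 112.51
```

```bash
python3 -m handwheel '[{"x":0,"y":0,"z":0,"wx":0,"wy":0,"wz":0},{"x":0,"y":0,"z":0,"wx":0,"wy":0,"wz":0},{"x":0,"y":0,"z":0,"wx":0,"wy":0,"wz":0},{"x":0,"y":0,"z":-0.03,"wx":0,"wy":0,"wz":0},{"x":0,"y":0,"z":-0.06,"wx":0,"wy":0,"wz":0},{"x":0,"y":0,"z":-0.1,"wx":0,"wy":0,"wz":0},{"x":0,"y":0,"z":-0.13,"wx":0,"wy":0,"wz":0},{"x":0,"y":0,"z":-0.15,"wx":0,"wy":0,"wz":0},{"x":0,"y":0,"z":-0.15,"wx":0,"wy":0,"wz":0},{"x":0,"y":0,"z":-0.15,"wx":0,"wy":0,"wz":0}]' 0.085
python3 - <<'E'
from h import *
from bench import ctrl
D=ctrl.get_image("scene")["image"];cv2.imwrite("pics/c7.png",cv2.resize(D[150:350,180:446,::-1],(798,600),interpolation=2))
E
```

```text
time: 29.15
position: [0.6149, -0.0489, 0.319]
tool_rot: [-0.613, 3.079, 0.0]
ft_force: [-0.8, 0.1, -0.3]
grip_width: 0.972
grip_force: 0.0
```

View pics/c7.png

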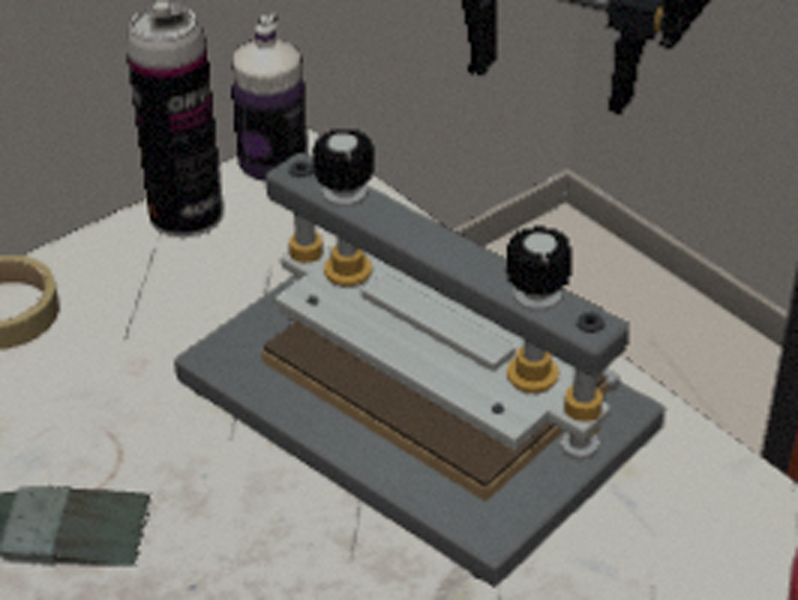

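The platen is down level on the block, whose front edge runs square from (263,355) to (487,490). The bystanders are standing and the gripper is clear.

```bash
python3 -c "
from bench import ctrl;print(ctrl.close_job())"
```

```text
the job is handed in; nothing more can be done
None
```

I handed the job in after about 29 s: the block is square against the stop bar but about 6 mm right of centre, as I found it, and both knobs are tightened in turn to roughly 0.6 N m, with the other things I could see left where they stood.

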